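Unclip the ink tanks and sort full from empty

ROBOT

A 7-joint arm with a two-finger parallel gripper is mounted at the origin on the work surface. World frame = base frame: x ahead of the robot, y to its left, z up, the work surface at z = 0. Lengths are in m, angles in rad, forces in N, time in s.
With the tool pointing down it reaches from about 0.425 to 0.825 m from the base axis. Payload 3.6 kg.
Tool frame: the origin (TCP) lies at the very end of the fingers, on their centre line; the grasp point (between the pads) lies 19 mm behind it (bot.hold_point_z is the z of the grasp point in the tool frame, in m); z points along the fingers, y is the direction in which the jaws open and shut (so a half turn about z gives the same grasp; the last joint's range is limited). The gripper opens to 93 mm and grips with 3 to 60 N. Pads are 15 mm wide; open, the fingers measure 128 mm over their backs; the gripper's body (75 mm by 188 mm) begins 65 mm behind the grasp point.
Start: joints at [-1.331, 0.615, -0.013, 1.423, 0.008, 1.103, -0.04], TCP at [0.171, 0.627, 0.219] pointing down, gripper open.
Joint ranges: [-3.12, 3.12], [-0.3, 2.06], [-1.34, 1.32], [0.26, 2.42], [-1.36, 4.5], [0.01, 1.98], [-2.84, 2.84]. Speed limits (rad/s): [2.79, 2.79, 3.14, 3.14, 3.14, 3.14, 3.14].

INTERFACE

Orientations are given as a unit quaternion [x, y, z, w].
In Python, from station import bot, kin, telemetry, vision gives the robot as it stands. The module is installed in compiled form; this text tells all that it offers. Calls block until the motion is done:
- bot.reach(position, orientation): joint-space move of the TCP to a pose.
- bot.move_l(position, rate=0.15, ori=None): straight line of the TCP; ori=None keeps the orientation; rate is the mean speed in m/s.
- bot.goto_joints(angles): joint-space move.
- bot.grip(opening): opening from 0.0 (shut) to 1.0 (fully open); the grip force is fixed at half the most; returns when the fingers have stopped.
- bot.wait(seconds).
- kin.inverse_kinematics(position, orientation): joint angles nearest the present ones, or None.
- telemetry.observe(): the state.
- vision.snapshot(name): name is "side" or "top" or "wrist"; returns the picture (384x512x3 uint8, blue, green, red); there is no depth.
- vision.camera_model(name): a dict with "camera_matrix" (3x3 intrinsics, pixels), "extrinsics" (4x4, takes a point from camera to world coordinates); the wrist camera has in their place "hand_eye" (4x4, takes a point from camera to tool coordinates, whose origin is the TCP and whose axes are the flange's). Camera axes: x right, y down, z forward; pixel columns grow to the right and rows downward; lengths in m; the calibration is good to about 2 mm. The wrist camera is an equidistant fisheye: a pixel r from the principal point sees the ray r / f radians off the axis. A picture is of the moment at which its call begins: read the wrist's pose just before it. camera_model takes no time and is no camera call.
A pose or a line that the arm cannot do raises bot.PlanningError and nothing moves.
- bot.close_job(): hands the job in, once; it reports no verdict.
The state is a dict: "time_s": time; "qpos": joint angles; "qd": joint speeds; "joint_efforts": joint torques, N m; "ee_pos": TCP position; "tcp_rot": TCP orientation; "ft_force": force on the tool from outside, world axes, zero at the start; "moment": the same for the moment, N m; "grip_width": opening from 0.0 (shut) to 1.0 (fully open).
Only numpy, scipy, OpenCV 4.12 (cv2) and the standard library are available. Lean on these libraries where they do the work, as an engineer would, in place of code of your own. Each camera call takes 0.05 s, during which the arm holds its last target. There are 200 camera calls.

TASK

The visa printer is going for service, so both ink tanks must come out: squeeze the two green tabs of each tank together to unclip it, lift it out and feel its weight. Stand the full tank upright in the blue tray and the empty one upright in the red tray, setting each down rather than dropping it. Then shut the printer's smoked ink cover fully, and leave the other things on the desk and in the trays where they are.

Things in the scene. Friction and masses are not known exactly. Their poses are not given: they have to be found in the camera images.
- tank_a_mid (a point): One of two ink tanks that look alike, snapped into the printer's two wells: one is full (about 270 g), the other empty (about 65 g); only lifting tells which. Black box 34 (own x) x 66 (own y) x 90 mm high, z up. Point: its centre, 45 mm above its underside; 15 mm below the printer's deck while snapped in (underside 60 mm below the deck).
- tank_a_pads (a point): Point midway between this tank's two thumb pads, 37 mm above its centre, 22 mm above the deck while snapped in. The pads are green, ribbed, 24 mm wide (y), on its +x and -x faces; they and the tabs' tops reach 13 mm below to 14 mm above this point. Over the pads along x: about 60 mm at rest (tops 64), 43 mm squeezed home. Gripping both frees and carries the tank.
- tank_a_tab0 (a joint): Tab at -x of this tank: a sprung arm hinged at its foot. 0 at rest (flared outwards), 0.11 rad squeezed home against the tank (upright). About 4 N on the pad starts it, 9 N sends it home. Its hook under the well's edge holds the tank down until over about 0.08; with both home the tank lifts straight up, clear of the deck after 65 mm. Springs out again when let go.
- tank_a_tab1 (a joint): Tab at +x of this tank: a sprung arm hinged at its foot. 0 at rest (flared outwards), 0.11 rad squeezed home against the tank (upright). About 4 N on the pad starts it, 9 N sends it home. Its hook under the well's edge holds the tank down until over about 0.08; with both home the tank lifts straight up, clear of the deck after 65 mm. Springs out again when let go.
- tank_b_mid (a point): One of two ink tanks that look alike, snapped into the printer's two wells: one is full (about 270 g), the other empty (about 65 g); only lifting tells which. Black box 34 (own x) x 66 (own y) x 90 mm high, z up. Point: its centre, 45 mm above its underside; 15 mm below the printer's deck while snapped in (underside 60 mm below the deck).
- tank_b_pads (a point): Point midway between this tank's two thumb pads, 37 mm above its centre, 22 mm above the deck while snapped in. The pads are green, ribbed, 24 mm wide (y), on its +x and -x faces; they and the tabs' tops reach 13 mm below to 14 mm above this point. Over the pads along x: about 60 mm at rest (tops 64), 43 mm squeezed home. Gripping both frees and carries the tank.
- tank_b_tab0 (a joint): Tab at -x of this tank: a sprung arm hinged at its foot. 0 at rest (flared outwards), 0.11 rad squeezed home against the tank (upright). About 4 N on the pad starts it, 9 N sends it home. Its hook under the well's edge holds the tank down until over about 0.08; with both home the tank lifts straight up, clear of the deck after 65 mm. Springs out again when let go.
- tank_b_tab1 (a joint): Tab at +x of this tank: a sprung arm hinged at its foot. 0 at rest (flared outwards), 0.11 rad squeezed home against the tank (upright). About 4 N on the pad starts it, 9 N sends it home. Its hook under the well's edge holds the tank down until over about 0.08; with both home the tank lifts straight up, clear of the deck after 65 mm. Springs out again when let go.
- printer: Visa-sticker printer, white on a black base, fixed; 300 (x) x 420 (y) mm, its flat top (the deck) 130 mm above the desk, a round roll hood at its left (y +118 to +204 mm) rising to 183 mm. Origin: centre of its underside; x points to its rear, y to its left. The two wells for the tanks lie at x = -30, y = -125 and y = -39 mm; the deck around them is free.
- hood (a joint): Smoked see-through ink cover over the two wells, a hood 110 (x) x 195 (y) x 48 mm high with 3 mm walls, hinged along its left edge. 0 is shut on the deck; it grows as the cover swings up and over to the left (stop at 2.0 rad). It starts standing open at 1.65 to 1.9 rad and stays at any angle; about 1.5 to 3 N at the free edge moves it.
- hood_hinge (a point): Middle of the cover's hinge line, 8 mm above the deck, on the printer at x = -30 mm, y = +15 mm; the hinge line runs along the printer's x.
- hood_edge (a point): Middle of the cover's free edge on its flat outside face. From the hinge point, in the printer's axes, at cover angle q: y = -195 cos q + 40 sin q, z = 195 sin q + 40 cos q (mm), so 48 mm above the deck when shut. Its own z is the face's outward normal, its own y runs along the face to the hinge.
- blue_tray: Blue open tray for full tanks, fixed on the desk, 210 (x) x 124 (y) x 34 mm high, walls and floor 4 mm. Origin: centre of its underside. A carton lies in its +x half.
- red_tray: Red open tray for empty tanks, the same size and make. A used waste-ink box lies in its +x half.
- blue_tray_spot (a point): On the blue tray's inner floor (4 mm above the desk), middle of its free half, 45 mm from the tray's centre towards the tray's -x; axes as the tray's.
- red_tray_spot (a point): The same spot on the red tray's inner floor.
- carton: Small cardboard print-head carton 60 x 82 x 46 mm, in the blue tray. Origin: centre of its underside. Leave it.
- waste_box: Used dark grey waste-ink box 56 x 86 x 34 mm, in the red tray. Origin: centre of its underside. Leave it.
- passport: Burgundy passport 88 x 125 x 6 mm, lying flat near the robot. Leave it.
- passport2: Dark blue passport 88 x 125 x 6 mm, lying flat beyond the trays. Leave it.
- stamp: Wooden hand stamp, 38 mm across and 80 mm high, upright near the robot. Leave it.
- loupe: Black stand loupe, 42 mm across and 38 mm high. Leave it.
- lamp: Black hand-held UV lamp, 34 x 150 x 26 mm, lying to the right of the trays. Leave it.

How it is judged:
By the outcome, as a careful person would: the job done as asked, in the order asked, and still so for the second after the job is handed in, with the robot touching nothing.
It also fails if it takes over 69 s, if anything falls off the work surface, if the arm or the gripper's body presses on something with over 40 N, if the wrist force passes 120 N, or if a joint passes its speed limit or range.

## Working session

There is one attempt and no reset: what is moved stays moved. The work goes in short steps, each a Python script; the robot and the scene stay as the last script left them, time stands still between calls to the robot, and variables do not carry over. Pictures are saved under pics/ and viewed, about 8 in all and at most 12, crops included, and the job is handed in when it is done.

```bash
ls; mkdir -p pics
python3 - <<'E'
from station import bot,kin,telemetry,vision
import cv2,numpy as np
for n in ("top","side"):
    im=vision.snapshot(n); cv2.imwrite(f"pics/{n}0.png",im)
    m=vision.camera_model(n); print(n,np.round(m["camera_matrix"],1).tolist(),np.round(m["extrinsics"],3).tolist())
m=vision.camera_model("wrist");print({k:np.round(v,3).tolist() if not isinstance(v,str) else v for k,v in m.items()})
s=telemetry.observe();print(s["time_s"],s["ee_pos"],s["tcp_rot"],s["ft_force"],bot.hold_point_z)
E
```

```text
pics
top [[421.5, 0.0, 256.3], [0.0, 421.5, 192.4], [0.0, 0.0, 1.0]] [[-0.016, -0.985, 0.172, 0.34], [-1.0, 0.019, 0.016, -0.161], [-0.019, -0.171, -0.985, 1.121], [0.0, 0.0, 0.0, 1.0]]
side [[364.3, 0.0, 257.1], [0.0, 364.3, 194.0], [0.0, 0.0, 1.0]] [[-0.942, -0.2, 0.269, 0.292], [-0.334, 0.615, -0.714, 0.511], [-0.023, -0.763, -0.647, 0.722], [0.0, 0.0, 0.0, 1.0]]
{'camera_matrix': [[297.319, 0.0, 254.084], [0.0, 297.319, 189.021], [0.0, 0.0, 1.0]], 'hand_eye': [[-0.0, -0.957, -0.292, 0.081], [1.0, -0.0, 0.0, -0.001], [-0.0, -0.292, 0.957, -0.165], [0.0, 0.0, 0.0, 1.0]]}
0.1 [0.17053916 0.62649369 0.21760917] [ 1.32475752e-01  9.91185578e-01 -1.14245701e-03 -1.40549420e-04] [-0.54069997  0.69539927 -0.26168128] -0.0188
```

View pics/top0.png

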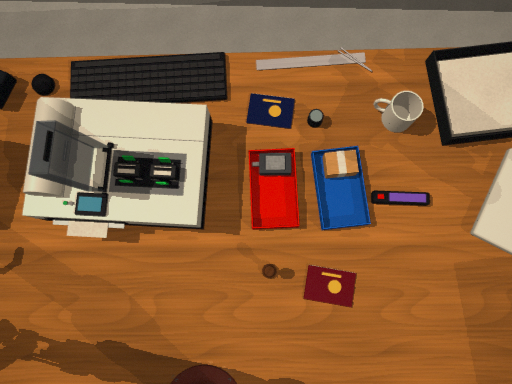

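View pics/side0.png

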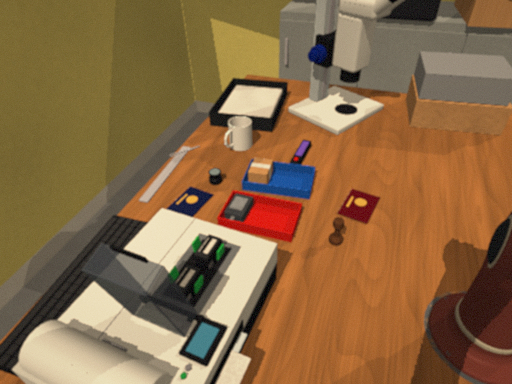

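```bash
cat > h.py <<'E'
from station import bot,kin,telemetry,vision
import cv2,numpy as np
from scipy.spatial.transform import Rotation as R
def ray(n,uv,z):
    m=vision.camera_model(n);K=np.array(m["camera_matrix"]);T=np.array(m["extrinsics"])
    d=T[:3,:3]@np.linalg.solve(K,[uv[0],uv[1],1.]);o=T[:3,3]
    return o+d*(z-o[2])/d[2]
def proj(n,p):
    m=vision.camera_model(n);K=np.array(m["camera_matrix"]);T=np.array(m["extrinsics"])
    c=K@(T[:3,:3].T@(np.array(p)-T[:3,3]));return c[:2]/c[2]
def down(yaw):  # tool pointing down, tool y (jaws) along world angle yaw
    y=np.array([np.cos(yaw),np.sin(yaw),0]);z=np.array([0,0,-1.]);return R.from_matrix(np.c_[np.cross(y,z),y,z])
E
python3 - <<'E'
from h import *
im=cv2.imread("pics/top0.png");h=cv2.cvtColor(im,cv2.COLOR_BGR2HSV)
def blobs(mask,n,mn):
    c,_=cv2.findContours(mask,cv2.RETR_EXTERNAL,cv2.CHAIN_APPROX_NONE)
    return sorted([k for k in c if cv2.contourArea(k)>mn],key=cv2.contourArea)[::-1][:n]
g=cv2.inRange(h,(45,100,40),(85,255,255))
for c in blobs(g,6,4):
    r=cv2.minAreaRect(c);print("green",np.round(r[0],1),r[1],cv2.contourArea(c),ray("top",r[0],.166).round(4))
def rect(name,mask,z,roi=None):
    mask=cv2.morphologyEx(mask,cv2.MORPH_CLOSE,np.ones((5,5)))
    c=blobs(mask,1,100)[0]; b=cv2.boxPoints(cv2.minAreaRect(c)); 
    P=np.array([ray("top",u,z)[:2] for u in b]);e=np.linalg.norm(np.diff(P,axis=0),axis=1)
    print(name,b.round(0).tolist(),"centre",P.mean(0).round(4),"edges",e.round(3),"ang",[round(float(np.degrees(np.arctan2(*(P[i+1]-P[i])[::-1]))),1) for i in range(2)])
red=cv2.inRange(h,(0,200,60),(4,255,255))|cv2.inRange(h,(176,200,60),(180,255,255))
rect("red",red,.034)
blue=cv2.inRange(h,(100,180,60),(118,255,255));blue[:,:300]=0;blue[:130]=0;rect("blue",blue,.034)
wh=cv2.inRange(h,(0,0,120),(180,60,255));wh[:,:20]=0;wh[:95]=0;wh[226:]=0;wh[:,215:]=0;rect("printer",wh,.13)
cr=cv2.resize(im[90:240,15:225],None,fx=3.8,fy=3.8,interpolation=cv2.INTER_CUBIC);cv2.imwrite("pics/crop1.png",cr)
E
```

```text
green [164.  159.5] (5.0, 12.0) 50.0 [0.5887 0.07   0.166 ]
green [128.5 157.5] (5.0, 13.0) 47.0 [0.5953 0.1539 0.166 ]
green [161.5 182.5] (3.0, 13.0) 31.5 [0.5339 0.0746 0.166 ]
green [125.5 180.5] (3.0, 13.0) 23.5 [0.5403 0.1589 0.166 ]
green [ 64.8 202.3] (2.8284268379211426, 3.535533905029297) 8.5 [0.4917 0.2982 0.166 ]
red [[248.0, 150.0], [295.0, 148.0], [299.0, 227.0], [252.0, 229.0]] centre [ 0.541  -0.1872] edges [0.126 0.211 0.122] ang [-88.2, -179.0]
blue [[310.0, 151.0], [359.0, 145.0], [370.0, 223.0], [321.0, 230.0]] centre [ 0.5404 -0.3619] edges [0.13  0.211 0.126] ang [-83.0, -175.6]
printer [[22.0, 223.0], [28.0, 96.0], [206.0, 104.0], [200.0, 231.0]] centre [0.5948 0.2013] edges [0.32  0.45  0.315] ang [1.9, -94.1]
```

View pics/crop1.png

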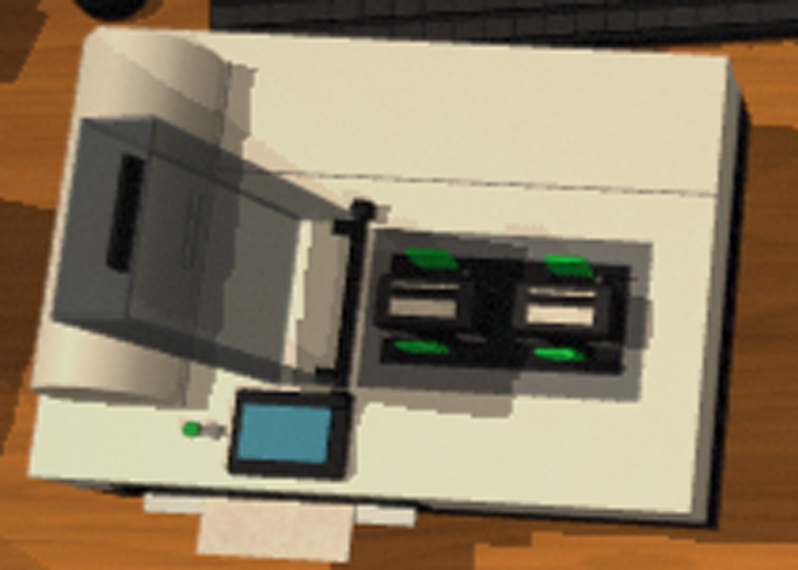

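Run:
```python
from h import *
a=np.radians
print(telemetry.observe()["qpos"].round(3))
def ik(n,p,yaw):
    q=kin.inverse_kinematics(list(p),down(a(yaw)).as_quat().tolist());print(n,yaw,None if q is None else np.round(q,2))
for y in (-4.6,175.4):
  for z in (.14,.25,.36):
    ik("L",(.566,.1564,z),y);ik("R",(.560,.0723,z),y)
for y in (1.5,181.5): ik("red",(.496,-.188,.07),y);ik("red",(.496,-.188,.2),y)
for y in (5.5,185.5): ik("blue",(.4956,-.366,.07),y);ik("blue",(.4956,-.366,.2),y)
for z in (.30,.4):ik("push",(.57,.32,z),-4.6);ik("push",(.57,.32,z),175.4);ik("push",(.57,.32,z),85);ik("push",(.57,.32,z),-95)
for px in (142,70):print(ray("top",(15+px/3.8,90+220/3.8),.32))
print(ray("top",(15+350/3.8,90+290/3.8),.138))
```

```text
[-1.331  0.616 -0.013  1.425  0.008  1.103 -0.04 ]
L -4.6 [-0.55  0.63  0.39  1.72 -0.3   0.86 -0.11]
R -4.6 [-0.43  0.6   0.41  1.78 -0.31  0.82  0.05]
L -4.6 [-0.6   0.52  0.47  1.58 -0.25  1.11 -0.15]
R -4.6 [-0.48  0.48  0.49  1.64 -0.25  1.08 -0.  ]
L -4.6 [-0.63  0.45  0.53  1.38 -0.23  1.37 -0.18]
R -4.6 [-0.53  0.41  0.57  1.45 -0.22  1.35 -0.03]
L 175.4 [-0.05  0.63 -0.42  1.7   0.32  0.88  2.46]
R 175.4 [ 0.08  0.6  -0.39  1.76  0.29  0.84  2.62]
L 175.4 [-0.08  0.51 -0.36  1.56  0.19  1.11  2.58]
R 175.4 [ 0.02  0.46 -0.28  1.63  0.14  1.07  2.76]
L 175.4 [-0.14  0.43 -0.27  1.36  0.11  1.36  2.65]
R 175.4 [-0.06  0.38 -0.16  1.43  0.06  1.33  2.84]
red 1.5 [ 0.02  0.68  0.47  1.94 -0.49  0.64  0.83]
red 1.5 [-0.27  0.61  0.97  1.81 -0.59  1.03  0.95]
red 181.5 [-0.31  0.94  1.13  1.95 -1.04  1.   -1.78]
red 181.5 [-0.34  0.69  1.14  1.81 -0.7   1.11 -2.07]
blue 5.5 [ 0.29  0.79  0.53  1.69 -0.53  0.81  1.16]
blue 5.5 [ 0.05  0.79  1.06  1.57 -0.72  1.22  1.34]
blue 185.5 [ 0.03  1.03  1.13  1.7  -1.03  1.13 -1.57]
blue 185.5 [ 0.03  0.83  1.13  1.57 -0.78  1.25 -1.76]
push -4.6 [-0.75  0.59  0.38  1.29 -0.21  1.31 -0.45]
push 175.4 [-0.33  0.59 -0.41  1.27  0.23  1.32  2.33]
push 85 [-0.54  0.57 -0.01  1.28  0.    1.3   0.94]
push -95 [-0.94  0.66  0.79  1.3  -0.46  1.37 -1.83]
push -4.6 [-0.74  0.56  0.4   1.07 -0.21  1.55 -0.47]
push 175.4 [-0.36  0.56 -0.37  1.05  0.19  1.56  2.38]
push 85 [-0.55  0.54  0.02  1.06 -0.01  1.54  0.94]
push -95 [-0.91  0.62  0.8   1.08 -0.43  1.6  -1.88]
[0.57692073 0.2558778  0.32      ]
[0.57772163 0.293889   0.32      ]
[0.58192438 0.21419045 0.138     ]
```

```bash
cat >> h.py <<'E'
def wray(uv,z,s):
    m=vision.camera_model("wrist");K=np.array(m["camera_matrix"]);H=np.array(m["hand_eye"])
    d=(np.array(uv,float)-K[:2,2])/K[0,0];r=np.hypot(*d);v=np.r_[d/max(r,1e-9)*np.sin(r),np.cos(r)]
    Rt=R.from_quat(s["tcp_rot"]).as_matrix();o=Rt@H[:3,3]+s["ee_pos"];v=Rt@H[:3,:3]@v
    return o+v*(z-o[2])/v[2]
def greens(im,mn=15):
    h=cv2.cvtColor(im,cv2.COLOR_BGR2HSV);g=cv2.inRange(h,(45,100,40),(85,255,255))
    n,l,st,c=cv2.connectedComponentsWithStats(g)
    return [(c[i].round(1),st[i].tolist()) for i in range(1,n) if st[i][4]>mn]
Q=lambda deg: down(np.radians(deg)).as_quat().tolist()
E
python3 - <<'E'
from h import *
s=telemetry.observe();p=s["ee_pos"]
bot.move_l([p[0],p[1],.44],rate=.3)
print(telemetry.observe()["time_s"])
bot.reach([.560,.0723,.40],Q(-4.6));print(telemetry.observe()["time_s"])
bot.move_l([.560,.0723,.28],rate=.25)
bot.wait(.2)
s=telemetry.observe();im=vision.snapshot("wrist");cv2.imwrite("pics/w1.png",im)
print(s["time_s"],s["ee_pos"],s["ft_force"])
for c,st in greens(im):print(c,st,wray(c,.152,s).round(4),wray(c,.166,s).round(4))
E
```

```text
0.9917
3.4
4.2333 [0.56111134 0.07221975 0.28184871] [-0.02000698  0.32026511 -0.51820752]
[229.1  92.3] [225, 79, 10, 27, 235] [0.5444 0.1638 0.152 ] [0.5454 0.1632 0.166 ]
[287.6  92.1] [283, 79, 10, 27, 252] [0.6015 0.1595 0.152 ] [0.5999 0.1592 0.166 ]
[231.1 177.3] [227, 163, 9, 30, 234] [0.5383 0.0777 0.152 ] [0.5396 0.0812 0.166 ]
[286.7 176.9] [282, 163, 10, 30, 231] [0.5954 0.0735 0.152 ] [0.594  0.0772 0.166 ]
```

View pics/w1.png

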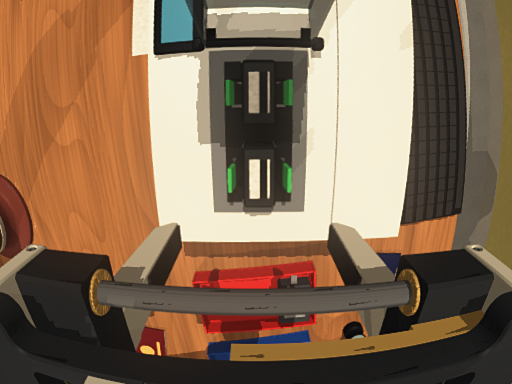

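Run:
```python
from h import *
def ft(): 
    bot.wait(.15); s=telemetry.observe();return s["ft_force"].round(2),round(s["time_s"],2)
bot.move_l([.5665,.0755,.20],rate=.25,ori=Q(-4.2));
print(ft())
bot.move_l([.5665,.0755,.136],rate=.12);print(ft())
bot.grip(0.0);s=telemetry.observe();print("grip",s["grip_width"],s["grip_width"]*93,ft())
bot.move_l([.5665,.0755,.15],rate=.05);print(ft())
bot.move_l([.5665,.0755,.24],rate=.15);print(ft(),ft(),telemetry.observe()["grip_width"])
im=vision.snapshot("wrist");cv2.imwrite("pics/w2.png",im)
```

```text
(array([ 0.93, -0.36, -0.28]), 4.91)
(array([ 0.28, -0.07, -0.39]), 5.74)
grip 0.4398382555890279 40.90495776977959 (array([-1.45,  0.26,  6.08]), 6.76)
(array([0.17, 0.61, 0.11]), 7.34)
(array([ 0.05, -0.38, -1.46]), 8.24) (array([ 0.16, -0.94, -0.61]), 8.39) 0.4424076631697905
```

View pics/w2.png

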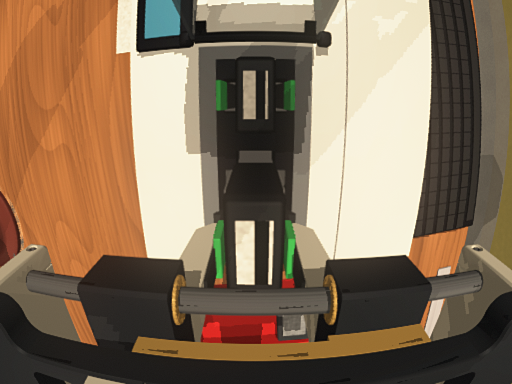

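```bash
cat >> h.py <<'E'
def weigh(n=14):
    a=[]
    for _ in range(n): bot.wait(.05); a.append(telemetry.observe()["ft_force"])
    return np.mean(a,0).round(2),np.std(a,0).round(2)
def setdown(xy,z0=.0745,zmin=.068):
    b=weigh(5)[0][2]
    z=z0
    while z>zmin:
        z-=.0012; bot.move_l([*xy,z],rate=.02)
        f=np.mean([ (bot.wait(.02),telemetry.observe()["ft_force"][2])[1] for _ in range(3)])
        if f-b>2.5: break
    print("down",z,f,b)
E
python3 - <<'E'
from h import *
print("weight",weigh())
xy=[.498,-.187]
bot.reach([*xy,.20],Q(1.4));print(telemetry.observe()["time_s"])
bot.move_l([*xy,.0745],rate=.15)
print(telemetry.observe()["time_s"],weigh(5))
s=telemetry.observe();print(s["ee_pos"])
im=vision.snapshot("side");cv2.imwrite("pics/s2.png",cv2.resize(im[130:280,160:360],None,fx=3,fy=3))
E
```

```text
weight (array([ 0.22, -0.03, -0.7 ]), array([0.39, 0.44, 0.52]))
10.2083
11.1917 (array([-0.25,  0.33, -0.74]), array([0.39, 0.47, 0.52]))
[ 0.49847357 -0.18712052  0.07521623]
```

View pics/s2.png

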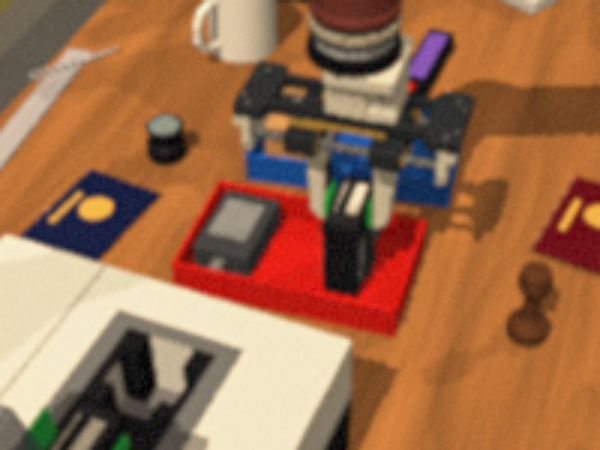

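Run:
```python
from h import *
xy=[.498,-.187]
setdown(xy)
bot.grip(1.0);bot.wait(.1)
bot.move_l([*xy,.20],rate=.2)
print(telemetry.observe()["time_s"])
s=telemetry.observe();im=vision.snapshot("wrist");cv2.imwrite("pics/w3.png",im)
for c,st in greens(im):print(c,st[4],wray(c,.086,s).round(4))
im=vision.snapshot("top");cv2.imwrite("pics/t3.png",im)
bot.reach([.573,.1612,.30],Q(175.8));print(telemetry.observe()["time_s"])
print(weigh(10))
bot.move_l([.573,.1612,.20],rate=.25)
s=telemetry.observe();im=vision.snapshot("wrist");cv2.imwrite("pics/w4.png",im);print(s["ee_pos"],s["qpos"].round(2),s["time_s"])
for c,st in greens(im):print(c,st[4],wray(c,.155,s).round(4))
a=cv2.hconcat([cv2.imread("pics/w3.png"),im]);cv2.imwrite("pics/w34.png",cv2.resize(a,None,fx=.78,fy=.78,interpolation=cv2.INTER_AREA))
```

```text
down 0.06969999999999997 6.223769497893858 -0.78
14.8083
[226.2 185.7] 203 [ 0.4697 -0.1877  0.086 ]
[285.5 186.9] 140 [ 0.5278 -0.1874  0.086 ]
16.6417
(array([ 0.12,  0.04, -0.07]), array([0.44, 0.59, 0.42]))
[0.57370279 0.16159866 0.20078431] [-0.14  0.56 -0.28  1.61  0.18  1.    2.6 ] 17.6917
[218.1 209.9] 430 [0.601  0.1587 0.155 ]
[291.6 209.8] 448 [0.545  0.1627 0.155 ]
[334.2 328.2] 33 [0.5046 0.2919 0.155 ]
```

View pics/w34.png

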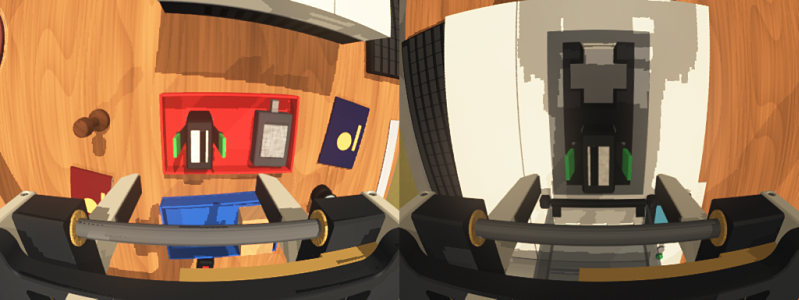

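Run:
```python
from h import *
xy=[.573,.1607]
bot.move_l([*xy,.136],rate=.12)
bot.grip(0.0);s=telemetry.observe();print("grip",s["grip_width"],s["ft_force"].round(1))
bot.move_l([*xy,.15],rate=.05)
bot.move_l([*xy,.24],rate=.15);print("weight",weigh(),telemetry.observe()["grip_width"])
bot.move_l([.56,.06,.24],rate=.25)
b=[.498,-.365]
bot.reach([*b,.22],Q(5.5));s=telemetry.observe();print(s["time_s"],s["ee_pos"])
im=vision.snapshot("top");cv2.imwrite("pics/t5.png",im)
bot.move_l([*b,.0745],rate=.15);print(telemetry.observe()["time_s"])
im=vision.snapshot("side");cv2.imwrite("pics/s5.png",cv2.resize(im[120:270,170:370],None,fx=3,fy=3))
```

```text
grip 0.43850799658472905 [-1.  -0.4  5.8]
weight (array([ 0.01, -0.07, -2.85]), array([0.59, 0.3 , 0.41])) 0.4405482055131328
23.3167 [ 0.49945934 -0.36291926  0.21962669]
24.4833
```

View pics/s5.png

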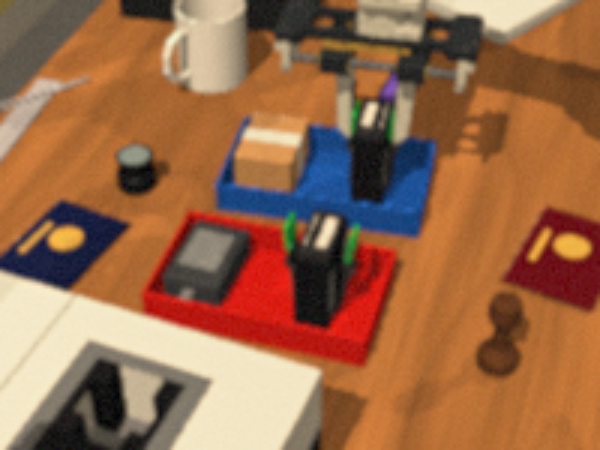

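Run:
```python
from h import *
b=[.498,-.365]
setdown(b)
bot.grip(1.0);bot.wait(.1)
bot.move_l([*b,.20],rate=.2)
s=telemetry.observe();im=vision.snapshot("wrist")
for c,st in greens(im):print(c,st[4],wray(c,.086,s).round(4))
bot.move_l([*b,.40],rate=.3)
bot.grip(0.0)
H=np.array([.577,.2146]);py=np.array([.0732,.9973])
bot.reach([*(H+py*.125),.42],Q(-4.2))
s=telemetry.observe();print(s["time_s"],s["ee_pos"],weigh(5))
im=vision.snapshot("top")
a=cv2.imread("pics/t3.png")
cv2.imwrite("pics/t6.png",cv2.vconcat([cv2.resize(im[90:240,230:430],None,fx=3,fy=3)]) )
im2=vision.snapshot("side");cv2.imwrite("pics/s6.png",cv2.hconcat([im2[100:384,0:350],cv2.resize(im[90:240,230:430],(378,284))]))
```

```text
down 0.06969999999999997 6.149029892770084 -2.62
[243.3   7.1] 134 [ 0.4706 -0.1937  0.086 ]
[303.2   9. ] 193 [ 0.5263 -0.1888  0.086 ]
[225.9 188.5] 255 [ 0.4699 -0.3701  0.086 ]
[284.1 188.8] 237 [ 0.5268 -0.3649  0.086 ]
32.6833 [0.5868074  0.33781099 0.42012516] (array([-0.11,  0.24, -0.25]), array([0.37, 0.35, 0.74]))
```

View pics/s6.png

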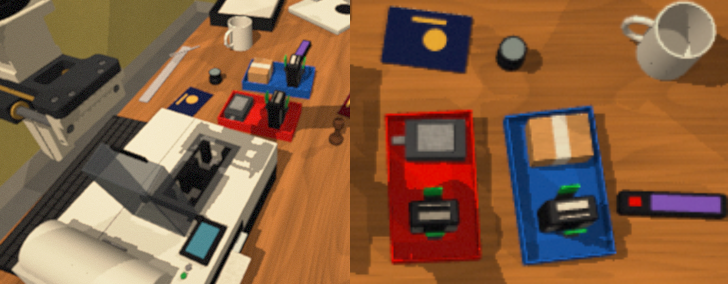

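Run:
```python
from h import *
H=np.array([.577,.2146]);py=np.array([.0732,.9973]);w=.008;d=.02
def P(q):
    u=np.array([-np.cos(q),np.sin(q)]);n=np.array([np.sin(q),np.cos(q)])
    p=(.195-d)*u+.04*n; return [*(H+py*(p[0]+w)),.138+p[1]]
bot.move_l([*(H+py*.125),P(1.85)[2]],rate=.25)
for q in np.arange(1.85,.12,-.125):
    bot.move_l(P(q),rate=.12)
    s=telemetry.observe();print(round(q,2),s["ft_force"].round(1),end=" ")
    if np.linalg.norm(s["ft_force"])>20: print("STOP");break
s=telemetry.observe();print(s["time_s"],s["ee_pos"])
cv2.imwrite("pics/s7.png",vision.snapshot("side"))
```

```text
1.85 [-0.1  0.1  0.3] 1.72 [ 0.5 -0.4 -0.5] 1.6 [-0.4  1.4 -0. ] 1.48 [-0.4  1.3 -0.1] 1.35 [-0.   0.9  0.6] 1.23 [ 0.2  0.7 -0.3] 1.1 [1.7 0.9 0.6] 0.98 [ 0.8 -0.9  0.2] 0.85 [ 0.1 -0.  -0.1] 0.73 [-0.   0.2  0.3] 0.6 [0.1 0.8 0.1] 0.48 [0.4 0.5 0.5] 0.35 [-0.5  0.1  0.1] 0.23 [ 0.7 -0.  -0.6] 38.4167 [0.56573602 0.06158971 0.216166  ]
```

View pics/s7.png

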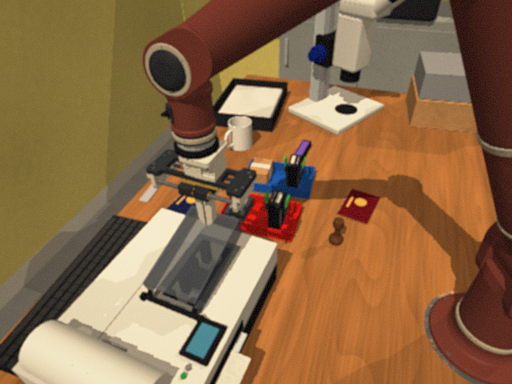

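Cover follows nicely, nearly shut. Finish pressing with a force check.

Run:
```python
from h import *
p=telemetry.observe()["ee_pos"];py=np.array([.0732,.9973])
xy=np.array([.577,.2146])-py*.165
z=.195
bot.move_l([*xy,z],rate=.1)
while z>.170:
    z-=.0015;bot.move_l([*xy,z],rate=.03)
    f=np.mean([(bot.wait(.02),telemetry.observe()["ft_force"][2])[1] for _ in range(4)])
    print(round(z,4),round(f,1),telemetry.observe()["ee_pos"][2].round(4))
    if f>9: break
bot.wait(.2)
bot.move_l([*xy,.36],rate=.25)
bot.reach([.50,-.1,.36],Q(0)) 
print(telemetry.observe()["time_s"])
t=vision.snapshot("top");s=vision.snapshot("side")
cv2.imwrite("pics/t8.png",t)
cv2.imwrite("pics/f8.png",cv2.hconcat([cv2.resize(s[200:384,20:300],(400,263)),cv2.resize(t[90:240,15:225],(400,263))]))
```

```text
0.1935 0.1 0.1938
0.192 0.4 0.1921
0.1905 0.4 0.1904
0.189 0.0 0.1888
0.1875 -0.3 0.1874
0.186 0.1 0.1859
0.1845 0.2 0.1844
0.183 -0.4 0.1829
0.1815 -0.4 0.1814
0.18 0.5 0.1799
0.1785 0.1 0.1784
0.177 7.4 0.1783
0.1755 13.5 0.1781
44.7583
```

View pics/f8.png

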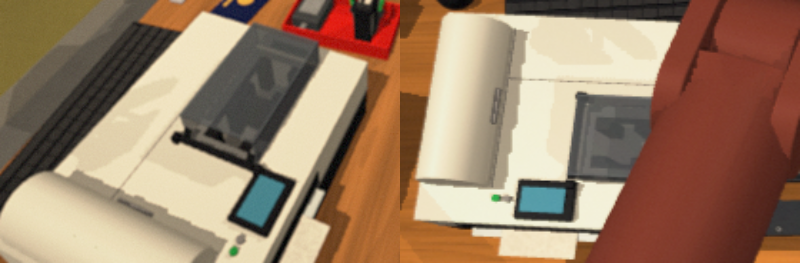

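```bash
python3 -c "
from h import *
bot.wait(.3);bot.close_job();print(telemetry.observe()['time_s'])"
```

```text
the job is handed in; nothing more can be done
the job is handed in; nothing more can be done
```

Both ink tanks are out and standing upright in their trays, the smoked cover is shut, and the job is handed in. My last clock reading was 44.8 s, shortly before handing in, against the 69 s limit.

- **Right tank:** it weighed about 0.7 N on the wrist, so it is the empty one. I set it down in the red tray until the floor took its weight (about 7 N), then let go.
- **Left tank:** it weighed about 2.85 N, so it is the full one. I set it down in the blue tray the same way (about 9 N).
- **Tray check:** the camera views after release show both tanks upright and within about 3 mm of where I aimed. The carton, waste box and other desk items looked unmoved, which I judged by eye and did not measure.
- **Cover:** I pushed it along its arc and pressed until it stopped hard at 178 mm, which is its shut height. The force then rose to about 13 N, and the last side picture shows it flat on the deck.
- **Disagreement:** the top camera and the wrist camera placed the tanks about 5 mm apart. I used the closer wrist view for the grasps, and both held first time.

The arm was clear of everything at the end.

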